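# Gather the rinsed stir bars in the tray's pouring corner

## Robot

A 6-joint arm with a two-finger parallel gripper is mounted at the origin on a cart in front of the work surface, level with it; the furniture and walls round the work are solid. World frame = base frame: x ahead of the robot, y to its left, z up, the work surface at z = 0. Lengths are in m, angles in rad, forces in N, time in s.
With the tool pointing down it reaches from about 0.35 to 0.975 m from the base axis. Payload 4.9 kg.
Tool frame: the origin (TCP) lies midway between the tips of the shut fingers; the grasp point (between the pads) lies 19 mm behind it; z points along the fingers, y is the line along which they close (so a half turn about z gives the same grasp; the last joint's range is limited). The gripper opens to 85 mm and grips with 20 to 120 N. Pads are 22 mm wide; open, the fingers measure 114 mm over their backs; the gripper's body (76 mm by 85 mm) begins 54 mm behind the grasp point. The pads swing forward as they close: fully open they stand 13 mm farther back than shut.
Start: joints at [-1.223, 0.053, 1.613, -0, 1.476, -0.119], TCP at [0.281, -0.558, 0.231] pointing down, gripper open.
Joint ranges: [-3.01, 3.01], [-1.01, 2.22], [0.06, 2.58], [-1.02, 4.17], [0.09, 2.62], [-3.14, 3.14]. Speed limits (rad/s): [2.57, 2.57, 3.14, 3.14, 3.14, 3.14].

## Interface

Orientations are given as a unit quaternion [w, x, y, z].
In Python, from plant import * gives the robot as it stands.
- The arm moves only by the tool jog_arm, never from a script. Its argument "targets" is a list of rows, each a list of 3 entries, a list of its own where there are three numbers: the shift along the tool's x, y, z in units of 25 mm (1.0 is 25 mm), then the turn, a rotation vector about the tool's x, y, z in units of 8 degrees (1.0 is 8 degrees), then the opening in per cent of the stroke, from 0 (shut) to 100 (fully open). A call has 1 to 8 rows; each row is the pose to reach, as a shift and turn from the pose commanded when the call began, along the tool's axes at that moment; what a row does not reach only later rows make up. A row lasts 1/8 s, in which the tool goes at most 62.5 mm and 10.7 degrees, less where a joint would pass 70% of its speed; a pose out of reach is approached as far as the arm can. A call with a gripper value outside its range is refused whole. The fingers move at their own pace and stop on an object; the grip force is fixed at half the most. Time passes only in rows, so rows that repeat a pose let the fingers close. It gives the time, the measured TCP pose, the force, the opening and the grip force at its end, in the units of the state.
- state(): the state, without advancing time (a new reading comes with each control period).
- grab_frame(name): name is "side" or "top" or "wrist"; returns (picture, depth): 400x640x3 uint8, red, green, blue; 400x640 float32, m along the optical axis (not along the pixel's ray), 0 where there is no reading.
- camera_params(name): a dict with "fovy" (degrees; the focal length in pixels is half the picture's height over the tangent of half this angle, whatever the lens; pixels are square), "cx", "cy" (the principal point, pixels), "rvec" (rotation vector, rad) and "tvec" (3), from world to camera coordinates, as OpenCV has them; the wrist camera has in their place "hand_eye" (4x4, takes a point from camera to tool coordinates, whose origin is the TCP and whose axes are the flange's). Camera axes: x right, y down, z forward; pixel columns grow to the right and rows downward; lengths in m; the calibration is good to about 2 mm. The wrist camera is an equidistant fisheye: a pixel r from the principal point sees the ray r / f radians off the axis. A picture is of the moment at which its call begins: read the wrist's pose just before it. camera_params takes no time and is no camera call.
- job_done(): hands the job in; it is judged then, once.
The state is a dict: "time": time; "joint_pos": joint angles; "joint_vel": joint speeds; "joint_efforts": joint torques, N m; "tool_pos": TCP position; "tool_rot": TCP orientation; "contact_force": force on the tool from outside, world axes, zero at the start; "ft_torque": the same for the moment, N m; "gripper_width": opening from 0.0 (shut) to 1.0 (fully open); "grasp_force": force on a finger pad.
Only numpy, scipy, OpenCV 4.12 (cv2) and the standard library are available. Lean on these libraries where they do the work, as an engineer would, in place of code of your own. Each camera call takes 0.05 s, during which the arm holds its last target. There are 200 camera calls.

## Task

The grey tray on the shaker holds four rinsed stir bars. Turn its black catch knob clockwise to the stop and let it spring back, so that the end of the tray pops up; then take the tray off by its handle and tilt it until all four bars have slid together into the pouring corner. Lose none, leave the things around alone, and finish while still holding the tray up in the air, tilted and steady, so that I can pick the bars out: do not put it down or let go.

Things in the scene. Friction and masses are not known exactly. Their poses are not given: they have to be found in the camera images.
- shaker: white lab shaker fixed to the bench, 200 (x) x 280 (y) mm; origin at the centre of its underside, z up, control panel on the -x face. On its plate (72 mm up) the tray stands in 8 mm high guides, 1.5 mm clear, centred at x 0, y +25 mm. The catch knob stands past the tray's -y end at x 0, y -102 mm. Sprung pins lift that end of the tray about 13 mm (4 degrees) once the catch is turned.
- catch (a joint): turn catch: 0 = at rest, its tongue over the tray's flange; grows turning clockwise from above, to the stop at 1.22 rad. A spring takes it back to 0 when let go (0.06 N m at rest, 0.12 N m at the stop). The tongue frees the tray from about 0.85 rad on; when let go it returns below the raised flange, so the tray stays free.
- catch_grip (a point): middle of the catch's black wing grip, on its upright axis, 154 mm above the bench. The wing is 12 mm thick (along this point's x), 40 mm long (its y; at rest along the shaker's y) and 24 mm high; below it is a 14 mm stem. The edge of the tray's flange is 32 mm from the axis and, popped up, 122 mm above the bench.
- tray: loose grey plastic tray, 0.3 kg; origin at the centre of its underside, z up; axes at first parallel to the shaker's. Flange 140 (x) x 190 (y) mm, 36 mm high; flat floor 120 x 170 mm inside, 3 mm thick, walls 33 mm high. The corner at -x, +y is cut off at 45 degrees and has a pouring lip, 27 mm above the underside there. A bail handle arches over the middle.
- tray_handle (a point): middle of the tray's black handle grip, a bar 80 mm long along the tray's x, 14 mm thick along its y and z, 85 mm above the tray's underside and over its centre. Grip it from above across 14 mm, closing along the tray's y.
- tray_spout (a point): point on the tray's inner floor at the foot of the cut-off pouring corner, at x -48.5, y +73.5, z 3 mm in the tray's frame
- tray_catch_end (a point): point on top of the tray's flange, in the middle of its -y end, where the catch's tongue lies over it; 108 mm above the bench while caught, about 121 mm when popped up
- bar_1: white PTFE stir bar, 24 x 14 x 8 mm, 12 g, loose on the tray's floor; origin at the centre of its underside. Starts to slide at a tilt of 8 to 11 degrees; with the tray tilted 25 to 35 degrees along its diagonal it slides along the walls too. All bars start outside the pouring corner's quarter of the tray.
- bar_2: stir bar of the same size and material, 13 x 25 x 8 mm in its own axes
- bar_3: stir bar like bar_1
- bar_4: stir bar like bar_2
- beaker: bystander: empty glass beaker, 52 mm across, 70 mm high, on the bench left of the shaker; origin at the centre of its underside
- cap: bystander: screw cap, 33 mm across, 22 mm high, on the bench right of the shaker; origin at the centre of its underside
- tweezers: bystander: tweezers lying on the bench left of the beaker, 73 mm long; origin at the centre of the underside

How it is judged:
By the outcome, as a careful person would: the job done as asked, in the order asked, and still so for the second after the job is handed in, while the arm keeps its last pose, push and grip.
It also fails if it takes over 54 s, if anything falls off the work surface, if the arm or the gripper's body presses on something with over 40 N, if the wrist force passes 120 N, or if a joint passes its speed limit or range.

## Working session

There is one attempt and no reset: what is moved stays moved. The work goes in short steps, Python scripts to look and compute and a tool call to move; the robot and the scene stay as the last step left them, time stands still between calls to the robot, and variables do not carry over. Pictures are saved under pics/ and viewed, at most 10 in all, crops included, and the job is handed in when it is done.

Besides the shell and the picture viewer there is one more tool, called after "Call:" as name([rows], argument=value, ...), one row to a line, values as JSON. jog_arm: Moves the arm, as the interface text tells. Its arguments: {"type":"object","properties":{"targets":{"type":"array"}},"required":["targets"]}

```bash
mkdir -p pics; cat > h.py <<'E'
from plant import *
import numpy as np, cv2
from scipy.spatial.transform import Rotation as R
def cloud(name):
    s=state(); im,d=grab_frame(name); p=camera_params(name)
    f=200/np.tan(np.radians(p["fovy"])/2)
    v,u=np.mgrid[0:400,0:640]; x=(u-p["cx"])/f; y=(v-p["cy"])/f
    if name=="wrist":
        r=np.hypot(x,y)+1e-9; t=np.tan(np.minimum(r,1.5))/r
        c=np.stack([x*t*d,y*t*d,d],-1); H=np.array(p["hand_eye"])
        c=c@H[:3,:3].T+H[:3,3]
        q=s["tool_rot"]; w=R.from_quat([q[1],q[2],q[3],q[0]]).apply(c.reshape(-1,3)).reshape(c.shape)+s["tool_pos"]
    else:
        c=np.stack([x*d,y*d,d],-1); Rm=cv2.Rodrigues(np.array(p["rvec"],float))[0]
        w=(c-np.array(p["tvec"]).ravel())@Rm
    w[d==0]=np.nan
    return im,w
def save(im,fn): cv2.imwrite("pics/"+fn,im[:,:,::-1])
E
python3 - <<'E'
from h import *
print(state())
for n in("top","side"):
    im,w=cloud(n); save(im,n+"0.png"); np.save(n+"0.npy",w)
    print(n,camera_params(n))
E
```

```text
{'time': 0.0, 'joint_pos': array([-1.22300113e+00,  5.33721033e-02,  1.61428159e+00,  2.20643598e-05,
        1.47598699e+00, -1.18975592e-01]), 'joint_vel': array([ 0.00098506, -0.00053528,  0.00124988,  0.00134281,  0.0006492 ,
       -0.00131235]), 'joint_efforts': array([ 1.33271584e-03, -3.93684661e+01, -3.70177174e+01, -6.77214803e-05,
        7.02037913e-03,  8.62722629e-06]), 'tool_pos': array([ 0.28106198, -0.55755062,  0.23006097]), 'tool_rot': array([-1.01857307e-03,  9.72888757e-01,  2.31271308e-01, -1.05992061e-04]), 'contact_force': array([-0.30673285, -0.06410173, -0.6623252 ]), 'ft_torque': array([ 0.0301346 , -0.00519959,  0.01274077]), 'grasp_force': 0.0, 'gripper_width': 0.9999142288062232}
top {'fovy': 50.98498440154945, 'cx': 320.41404465008327, 'cy': 202.9907832627257, 'rvec': array([ 2.21412539, -2.15658966,  0.06235777]), 'tvec': array([-0.00953668,  0.47640622,  1.2229226 ])}
side {'fovy': 50.95294377754892, 'cx': 320.91998667159186, 'cy': 192.26045270315257, 'rvec': array([ 0.42846776, -2.42273653,  1.5747281 ]), 'tvec': array([0.44989856, 0.17987759, 1.11410208])}
```

View pics/top0.png

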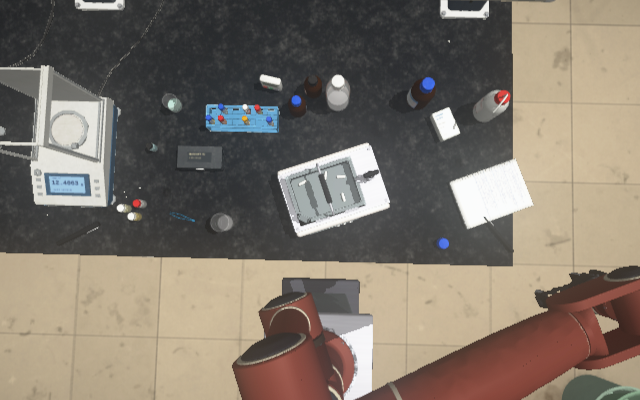

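View pics/side0.png

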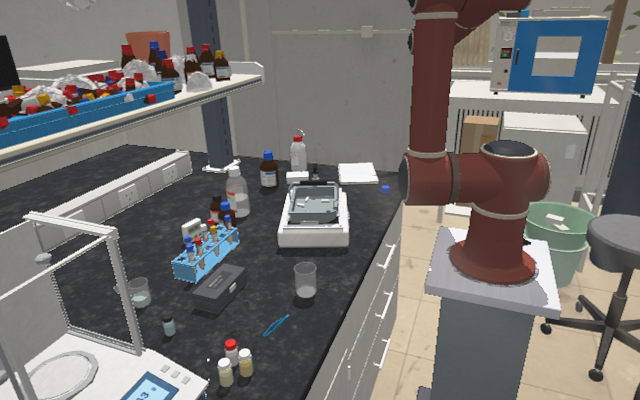

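The top view shows the shaker at about (333,190), with the knob on its right at (371,176) and the handle running roughly from (320,172) to (327,205). The beaker is at (221,222), the cap at (444,243) and the tweezers at (182,217).

```bash
python3 - <<'E'
from h import *
w=np.load("top0.npy"); im=cv2.imread("pics/top0.png")
m=np.zeros((400,640),bool); m[135:245,265:400]=1
z=w[...,2]
def rect(mask,n):
    p=w[mask&m][:,:2].astype(np.float32); r=cv2.minAreaRect(p*1000); print(n,len(p),np.round(r[0],1),np.round(r[1],1),r[2]," med z",np.median(z[mask&m]))
rect((z>.05)&(z<.085)&(im.min(2)>150),"plate")
rect((z>.098)&(z<.113),"flange")
k=np.zeros_like(m);k[160:190,358:388]=1
rect((z>.135)&(z<.18)&k,"knob")
k2=np.zeros_like(m);k2[160:215,300:345]=1
rect((z>.145)&(z<.18)&k2,"handle")
for q in [(371,176),(376,174),(366,178),(325,188),(322,178),(328,200)]: print(q,w[q[1],q[0]].round(3))
E
```

```text
plate 4666 [514.9 -32.5] [200.3 279.7] 19.68063735961914  med z 0.07256264621643543
flange 854 [513.9 -29.6] [142.4 235.9] 19.218847274780273  med z 0.10789003112778352
knob 92 [ 550.  -127.5] [19.2 38.4] 4.152913570404053  med z 0.16481607851378155
handle 219 [507.   -8.9] [143.5  13.3] 19.837509155273438  med z 0.16291999315767164
(371, 176) [ 0.544 -0.13   0.144]
(376, 174) [ 0.559 -0.152  0.072]
(366, 178) [ 0.542 -0.12   0.112]
(325, 188) [ 0.506 -0.009  0.164]
(322, 178) [ 0.533 -0.001  0.161]
(328, 200) [ 0.475 -0.018  0.163]
```

```bash
cat >> h.py <<'E'
C=np.array([.515,-.0325,0]); PSI=np.radians(19.7)
S=R.from_euler('z',PSI)
def down(yaw_y_deg,tilt=None):   # tool pointing down, tool y at given world angle; tilt = world rotvec (deg)
    a=np.radians(yaw_y_deg); y=np.array([np.cos(a),np.sin(a),0]); z=np.array([0,0,-1.])
    r=R.from_matrix(np.stack([np.cross(y,z),y,z],1))
    return R.from_rotvec(np.radians(tilt))*r if tilt is not None else r
def go(pos,rot,s=None):
    s=s or state(); q=s["tool_rot"]; T=R.from_quat([q[1],q[2],q[3],q[0]])
    print("now",s["tool_pos"].round(4),"t",round(s["time"],2),"j",s["joint_pos"].round(2),"F",s["contact_force"].round(1))
    print("shift",(T.inv().apply(np.array(pos)-s["tool_pos"])/.025).round(2),"turn",(np.degrees((T.inv()*rot).as_rotvec())/8).round(2))
E
python3 - <<'E'
from h import *
K=C+S.apply([0,-.102,0]);print(K)
go([K[0],K[1],.26],down(19.7))
E
```

```text
[ 0.54938372 -0.12853     0.        ]
now [ 0.2811 -0.5576  0.2302] t 0.1 j [-1.22  0.05  1.61  0.    1.48 -0.12] F [ 1.2  1.3 -0.7]
shift [ 17.31 -10.5   -1.17] turn [-1.000e-02 -1.000e-02 -1.037e+01]
```

Call:
jog_arm([
  [[17.3,-10.5,-1.2],[0,0,-10.4],100],
  [[17.3,-10.5,-1.2],[0,0,-10.4],100],
  [[17.3,-10.5,-1.2],[0,0,-10.4],100],
  [[17.3,-10.5,-1.2],[0,0,-10.4],100],
  [[17.3,-10.5,-1.2],[0,0,-10.4],100],
  [[17.3,-10.5,-1.2],[0,0,-10.4],100],
  [[17.3,-10.5,-1.2],[0,0,-10.4],100],
  [[17.3,-10.5,-1.2],[0,0,-10.4],100],
])

```text
time: 1.1
tool_pos: [0.5463, -0.1329, 0.2607]
tool_rot: [-0.0, 0.572, 0.82, -0.0]
contact_force: [0.6, -0.1, 0.1]
gripper_width: 1.0
grasp_force: 0.0
```

Call:
jog_arm([
  [[0,0,0],[0,0,0],100],
])

```text
time: 1.23
tool_pos: [0.547, -0.1312, 0.2607]
tool_rot: [-0.0, 0.571, 0.821, 0.0]
contact_force: [-0.2, 0.2, -0.4]
gripper_width: 0.998
grasp_force: 0.0
```

```bash
python3 - <<'E'
from h import *
K=C+S.apply([0,-.102,0])
go([K[0],K[1],.26],down(19.7))
im,w=cloud("wrist"); save(im,"wrist1.png"); np.save("wrist1.npy",w)
z=w[...,2]; m=(z>.155)&(z<.175)&(np.hypot(w[...,0]-K[0],w[...,1]-K[1])<.04)
print(cv2.minAreaRect((w[m][:,:2]*1000).astype(np.float32)),m.sum())
E
```

```text
now [ 0.547  -0.1312  0.2607] t 1.23 j [-0.37 -0.11  1.73  0.    1.53 -0.72] F [-0.2  0.2 -0.4]
shift [0.07 0.12 0.03] turn [ 0.   -0.01  0.08]
((548.1552124023438, -127.67237854003906), (11.976061820983887, 40.40329360961914), 20.23395538330078) 722
```

View pics/wrist1.png

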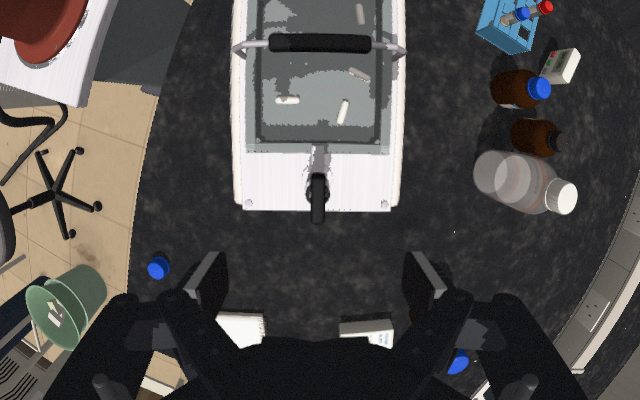

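The wrist view shows the knob wing at (317,195), with the popped-down tray behind it and the handle at (320,43). Four bars would be expected and I can see four, one of them partly hidden.

Call:
jog_arm([
  [[0,0,2.4],[0,0,0],60],
  [[0,0,2.4],[0,0,0],60],
  [[0,0,2.4],[0,0,0],60],
  [[0,0,2.4],[0,0,0],60],
])

```text
time: 1.78
tool_pos: [0.547, -0.136, 0.204]
tool_rot: [0.002, 0.574, 0.819, 0.0]
contact_force: [0.2, -0.1, -0.2]
gripper_width: 0.601
grasp_force: 0.0
```

```bash
python3 - <<'E'
from h import *
go([.5485,-.128,.137],down(20))
E
```

```text
now [ 0.547 -0.136  0.204] t 1.77 j [-0.38 -0.08  1.79 -0.    1.43 -0.72] F [ 0.2 -0.1 -0.2]
shift [0.29 0.16 2.68] turn [ 0.02  0.02 -0.01]
```

Call:
jog_arm([
  [[0,0,0],[0,0,0],60],
  [[0,0,0],[0,0,0],60],
])

```text
time: 2.02
tool_pos: [0.5462, -0.1351, 0.2021]
tool_rot: [0.001, 0.574, 0.819, 0.0]
contact_force: [-0.2, 0.1, -0.1]
gripper_width: 0.596
grasp_force: 0.0
```

```bash
python3 - <<'E'
from h import *
go([.5485,-.128,.137],down(20))
E
```

```text
now [ 0.5462 -0.1351  0.2021] t 2.02 j [-0.37 -0.08  1.79  0.    1.43 -0.72] F [-0.2  0.1 -0.1]
shift [0.24 0.18 2.6 ] turn [ 0.01  0.01 -0.01]
```

Call:
jog_arm([
  [[0.25,0.2,1],[0,0,0],60],
  [[0.25,0.2,1],[0,0,0],60],
  [[0.25,0.2,1],[0,0,0],60],
])

```text
time: 2.4
tool_pos: [0.5485, -0.1274, 0.1766]
tool_rot: [0.0, 0.574, 0.819, 0.0]
contact_force: [-0.0, -0.1, -0.0]
gripper_width: 0.604
grasp_force: 0.0
```

```bash
python3 - <<'E'
from h import *
go([.5485,-.128,.137],down(20))
E
```

```text
now [ 0.5485 -0.1274  0.1766] t 2.4 j [-0.36 -0.05  1.81 -0.    1.38 -0.71] F [-0.  -0.1 -0. ]
shift [-0.02 -0.01  1.58] turn [ 0.    0.   -0.01]
```

Call:
jog_arm([
  [[0,0,1.6],[0,0,0],60],
  [[0,0,1.6],[0,0,0],60],
  [[0,0,1.6],[0,0,0],60],
  [[0,0,1.6],[0,0,0],5],
  [[0,0,1.6],[0,0,0],5],
  [[0,0,1.6],[0,0,0],5],
  [[0,0,1.6],[0,0,0],5],
  [[0,0,1.6],[0,0,0],5],
])

```text
time: 3.4
tool_pos: [0.5483, -0.128, 0.1381]
tool_rot: [0.0, 0.574, 0.819, -0.001]
contact_force: [-5.1, -1.1, 5.9]
gripper_width: 0.204
grasp_force: 58.5
```

Call:
jog_arm([
  [[0,0,0],[0,0,1.3],5],
  [[0,0,0],[0,0,2.6],5],
  [[0,0,0],[0,0,3.9],5],
  [[0,0,0],[0,0,5.2],5],
  [[0,0,0],[0,0,6.5],5],
  [[0,0,0],[0,0,7.6],5],
  [[0,0,0],[0,0,8.4],5],
  [[0,0,0],[0,0,8.7],5],
])

```text
time: 4.4
tool_pos: [0.5482, -0.128, 0.138]
tool_rot: [0.001, 0.939, 0.344, -0.001]
contact_force: [-5.5, -1.3, 6.6]
gripper_width: 0.205
grasp_force: 58.6
```

```bash
python3 - <<'E'
from h import *
s=state();print(s["ft_torque"],s["grasp_force"],s["gripper_width"])
go([.5485,-.128,.137],down(20-70))
E
```

```text
[-0.11185298  0.99316753  0.09390559] 58.563435673713684 0.20525461520585467
now [ 0.5482 -0.128   0.138 ] t 4.4 j [-0.36 -0.02  1.84 -0.    1.32  0.51] F [-5.5 -1.3  6.6]
shift [0.01 0.01 0.04] turn [0.01 0.01 0.03]
```

Call:
jog_arm([
  [[0,0,0],[0,0,0.3],5],
  [[0,0,0],[0,0,0.3],5],
])

```text
time: 4.65
tool_pos: [0.5482, -0.128, 0.1381]
tool_rot: [0.001, 0.946, 0.325, -0.001]
contact_force: [-4.8, -1.2, 6.9]
gripper_width: 0.202
grasp_force: 58.6
```

```bash
python3 - <<'E'
from h import *
s=state();print(s["ft_torque"],s["grasp_force"],s["gripper_width"])
im,w=cloud("wrist"); save(im,"wrist2.png")
z=w[...,2]; c=C+S.apply([0,-.06,0]); 
for yy in(-.066,.115):
  c=C+S.apply([.05,yy,0]);m=np.hypot(w[...,0]-c[0],w[...,1]-c[1])<.006; print(yy,m.sum(),np.nanpercentile(z[m],[10,50,90]) if m.any() else 0)
E
```

```text
[-0.05983446  0.87622235  0.21665914] 58.565327525138855 0.2020609619514548
-0.066 434 [0.07174108 0.12031185 0.12192518]
0.115 343 [0.08972995 0.10160314 0.10804144]
```

View pics/wrist2.png

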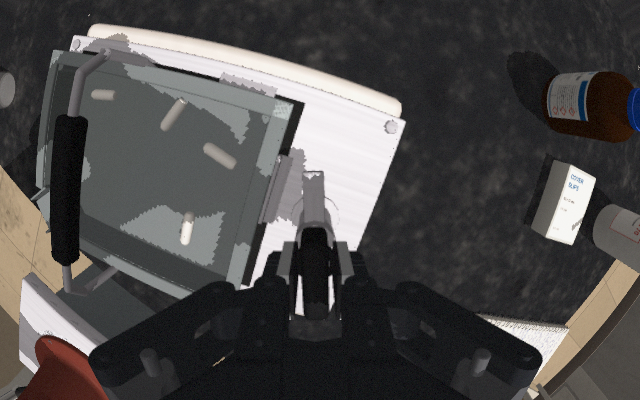

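The tray's end has popped up: the flange reads 121 mm there. The torque rise shows the knob is at its stop. All four bars are in the tray, at (103,95), (174,113), (219,155) and (187,228). Next I'll ride the knob back most of the way and release it.

Call:
jog_arm([
  [[0,0,0],[0,0,-1.3],5],
  [[0,0,0],[0,0,-2.6],5],
  [[0,0,0],[0,0,-3.9],5],
  [[0,0,0],[0,0,-5.2],5],
  [[0,0,0],[0,0,-6.5],5],
  [[0,0,0],[0,0,-7.8],5],
  [[0,0,0],[0,0,-8.6],5],
  [[0,0,0],[0,0,-8.6],100],
])

```text
time: 5.7
tool_pos: [0.5488, -0.1275, 0.1369]
tool_rot: [0.001, 0.597, 0.802, 0.0]
contact_force: [-0.3, 0.5, 1.1]
gripper_width: 0.406
grasp_force: 0.0
```

Call:
jog_arm([
  [[0,0,0],[0,0,0],100],
  [[0,0,0],[0,0,0],100],
  [[0,0,0],[0,0,0],100],
  [[0,0,0],[0,0,0],100],
  [[0,0,-3],[0,0,0],100],
  [[0,0,-5],[0,0,0],100],
  [[0,0,-5],[0,0,0],100],
  [[0,0,-5],[0,0,0],100],
])

```text
time: 6.7
tool_pos: [0.5483, -0.1272, 0.2609]
tool_rot: [0.0, 0.597, 0.803, 0.0]
contact_force: [-0.1, -0.7, -0.9]
gripper_width: 0.997
grasp_force: 0.0
```

```bash
python3 - <<'E'
from h import *
im,w=cloud("top"); z=w[...,2]; np.save("top1.npy",w); save(im,"top1.png")
wi,ww=cloud("wrist"); zz=ww[...,2]; save(wi,"wrist3.png")
H=C+S.apply([0,.031,0])
for n,a in(("top",w),("wrist",ww)):
  L=S.inv().apply((a.reshape(-1,3)-C)); 
  m=(L[:,2]>.155)&(L[:,2]<.185)&(abs(L[:,0])<.035)&(abs(L[:,1]-.03)<.025)
  print(n,m.sum(),np.percentile(L[m],[2,50,98],axis=0).round(4).tolist() if m.sum()>5 else'')
  m=(L[:,2]>.155)&(L[:,2]<.17)&(abs(L[:,0])<.03)&(abs(L[:,1]+.102)<.03)
  print(" knob",cv2.minAreaRect((L[m][:,:2]*1000).astype(np.float32)) if m.sum()>5 else '')
go([H[0],H[1],.26],down(19.7-90))
E
```

```text
top 145 [[-0.0331, 0.0243, 0.1659], [-0.0005, 0.031, 0.1702], [0.0329, 0.0375, 0.1742]]
 knob ((0.6279959678649902, -95.39204406738281), (26.748594284057617, 11.890905380249023), 86.00582122802734)
wrist 1856 [[-0.0336, 0.0248, 0.1608], [0.0001, 0.0305, 0.1699], [0.0336, 0.0385, 0.1717]]
 knob ((-0.6955046653747559, -100.08545684814453), (40.129974365234375, 12.11590576171875), 89.42790222167969)
now [ 0.5474 -0.1269  0.2587] t 6.8 j [-0.36 -0.11  1.73  0.    1.53 -0.65] F [-0.5  0.4  0.2]
shift [ 5.23 -0.22 -0.04] turn [-0.03  0.   10.88]
```

The knob is back at 0 and the handle grip sits at local (0, 0.031, 0.163).

Call:
jog_arm([
  [[5.2,-0.2,0],[0,0,10.9],100],
  [[5.2,-0.2,0],[0,0,10.9],100],
  [[5.2,-0.2,0],[0,0,10.9],100],
  [[5.2,-0.2,0],[0,0,10.9],100],
  [[5.2,-0.2,0],[0,0,10.9],100],
  [[5.2,-0.2,0],[0,0,10.9],100],
  [[5.2,-0.2,0],[0,0,10.9],100],
  [[5.2,-0.2,0],[0,0,10.9],100],
])

```text
time: 7.8
tool_pos: [0.5051, -0.0041, 0.2585]
tool_rot: [-0.001, 0.983, 0.184, -0.002]
contact_force: [0.5, 0.3, 0.4]
gripper_width: 1.0
grasp_force: 0.0
```

Call:
jog_arm([
  [[0,0,0],[0,0,0],100],
  [[0,0,0],[0,0,0],100],
  [[0,0,0],[0,0,0],100],
])

```text
time: 8.18
tool_pos: [0.5059, -0.0042, 0.2605]
tool_rot: [-0.0, 0.982, 0.188, -0.0]
contact_force: [0.8, 0.0, 0.1]
gripper_width: 0.998
grasp_force: 0.0
```

```bash
cat >> h.py <<'E'
def grip(dz): # TCP for handle grasp backed off dz along tray z, popped tray
    T=S*R.from_euler('x',-4,degrees=True)
    return C+S.apply([0,.031,.163])+T.apply([0,0,-.019+dz]), down(19.7-90,S.apply([-4,0,0]))
E
python3 - <<'E'
from h import *
go(*grip(.06))
im,w=cloud("wrist"); L=S.inv().apply((w.reshape(-1,3)-C))
m=(L[:,2]>.155)&(L[:,2]<.185)&(abs(L[:,0])<.035)&(abs(L[:,1]-.03)<.025)
print(m.sum(),np.percentile(L[m],[2,50,98],axis=0).round(4).tolist())
E
```

```text
now [ 0.5059 -0.0042  0.2605] t 8.18 j [-0.16 -0.25  1.85  0.    1.55  1.04] F [0.8 0.  0.1]
shift [-0.03 -0.17  2.26] turn [-0.5  -0.    0.24]
1528 [[-0.0331, 0.0252, 0.1661], [0.0026, 0.0322, 0.1701], [0.0338, 0.0391, 0.1716]]
```

Call:
jog_arm([
  [[0,-0.2,1],[-0.5,0,0.2],80],
  [[0,-0.2,2.2],[-0.5,0,0.2],60],
  [[0,-0.2,2.2],[-0.5,0,0.2],60],
  [[0,-0.2,2.2],[-0.5,0,0.2],60],
])

```text
time: 8.72
tool_pos: [0.5048, 0.0003, 0.2071]
tool_rot: [0.034, 0.984, 0.173, 0.007]
contact_force: [0.6, -0.2, 0.4]
gripper_width: 0.601
grasp_force: 0.0
```

```bash
python3 - <<'E'
from h import *
go(*grip(0))
E
```

```text
now [5.048e-01 3.000e-04 2.071e-01] t 8.72 j [-0.11 -0.24  1.93 -0.06  1.42  1.12] F [ 0.6 -0.2  0.4]
shift [-0.06  0.01  2.53] turn [ 0.   -0.02  0.03]
```

Call:
jog_arm([
  [[0,0,1.3],[0,0,0],60],
  [[0,0,2.5],[0,0,0],60],
  [[0,0,2.5],[0,0,0],60],
  [[0,0,2.5],[0,0,0],60],
])

```text
time: 9.22
tool_pos: [0.5071, -0.0039, 0.1459]
tool_rot: [0.035, 0.984, 0.173, 0.008]
contact_force: [-0.2, 0.4, 0.2]
gripper_width: 0.602
grasp_force: 0.0
```

```bash
python3 - <<'E'
from h import *
go(*grip(0))
E
```

```text
now [ 0.5071 -0.0039  0.1459] t 9.22 j [-0.12 -0.18  1.99 -0.06  1.31  1.12] F [-0.2  0.4  0.2]
shift [-0.09 -0.01  0.07] turn [ 0.01 -0.03  0.03]
```

Aligned, so I'll close on the handle.

Call:
jog_arm([
  [[-0.1,0,0.1],[0,0,0],60],
  [[-0.1,0,0.1],[0,0,0],5],
  [[-0.1,0,0.1],[0,0,0],5],
  [[-0.1,0,0.1],[0,0,0],5],
  [[-0.1,0,0.1],[0,0,0],5],
  [[-0.1,0,0.1],[0,0,0],5],
  [[-0.1,0,0.1],[0,0,0],5],
])

```text
time: 10.1
tool_pos: [0.5038, -0.0048, 0.1414]
tool_rot: [0.034, 0.984, 0.173, 0.007]
contact_force: [-0.8, -0.6, 3.0]
gripper_width: 0.153
grasp_force: 59.1
```

```bash
python3 - <<'E'
from h import *
p,r=grip(0); s=state(); go(p,r,s); print(s["ft_torque"])
p=p+[0,0,.12]; go(p,r,s)
E
```

```text
now [ 0.5038 -0.0048  0.1414] t 10.1 j [-0.12 -0.19  1.99 -0.06  1.3   1.12] F [-0.8 -0.6  3. ]
shift [ 0.05  0.02 -0.1 ] turn [ 0.   -0.01  0.03]
[-0.0670708   0.02150762 -0.15317007]
now [ 0.5038 -0.0048  0.1414] t 10.1 j [-0.12 -0.19  1.99 -0.06  1.3   1.12] F [-0.8 -0.6  3. ]
shift [ 0.06  0.35 -4.89] turn [ 0.   -0.01  0.03]
```

Call:
jog_arm([
  [[0,0.04,-0.5],[0,0,0],5],
  [[0,0.07,-1],[0,0,0],5],
  [[0,0.12,-1.7],[0,0,0],5],
  [[0,0.18,-2.5],[0,0,0],5],
  [[0,0.24,-3.4],[0,0,0],5],
  [[0,0.3,-4.2],[0,0,0],5],
  [[0,0.34,-4.9],[0,0,0],5],
  [[0,0.34,-4.9],[0,0,0],5],
])

```text
time: 11.1
tool_pos: [0.5044, -0.0048, 0.2663]
tool_rot: [0.035, 0.984, 0.173, 0.008]
contact_force: [-0.7, -0.4, -4.0]
gripper_width: 0.155
grasp_force: 58.9
```

```bash
python3 - <<'E'
from h import *
s=state(); p,_=grip(0); 
d=S.apply([-1,1,0])/2**.5; a=np.cross([0,0,1],d)
for th in(15,30):go([.53,-.01,.33],down(19.7-90,a*th),s)
print(s["ft_torque"],s["grasp_force"],s["gripper_width"])
im,w=cloud("side"); save(im,"side2.png")
E
```

```text
now [ 0.5044 -0.0048  0.2663] t 11.1 j [-0.12 -0.28  1.86 -0.06  1.52  1.1 ] F [-0.7 -0.4 -4. ]
shift [ 0.9   0.73 -2.5 ] turn [-0.82  1.29  0.08]
now [ 0.5044 -0.0048  0.2663] t 11.1 j [-0.12 -0.28  1.86 -0.06  1.52  1.1 ] F [-0.7 -0.4 -4. ]
shift [ 0.9   0.73 -2.5 ] turn [-2.15  2.61  0.12]
[ 0.08760434  0.05897346 -0.03605961] 58.90777766704559 0.1548312675158074
```

View pics/side2.png

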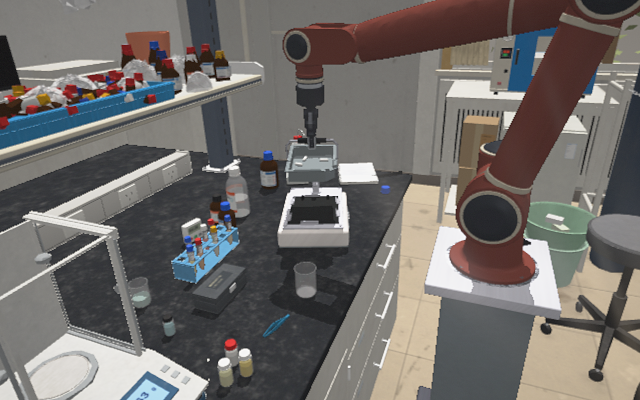

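The tray has lifted clear of the guides at (313,162). I'll tilt it gradually.

Call:
jog_arm([
  [[0.2,0.2,-0.5],[0,0,0],5],
  [[0.4,0.3,-1.2],[-0.1,0.15,0],5],
  [[0.6,0.5,-1.8],[-0.2,0.35,0],5],
  [[0.8,0.6,-2.2],[-0.35,0.6,0],5],
  [[0.9,0.7,-2.5],[-0.5,0.8,0],5],
  [[0.9,0.7,-2.5],[-0.6,0.95,0],5],
  [[0.9,0.7,-2.5],[-0.7,1.1,0],5],
  [[0.9,0.7,-2.5],[-0.8,1.25,0],5],
])

```text
time: 12.15
tool_pos: [0.5285, -0.0092, 0.3266]
tool_rot: [0.074, 0.976, 0.175, 0.102]
contact_force: [0.0, -0.1, -3.6]
gripper_width: 0.149
grasp_force: 58.9
```

Call:
jog_arm([
  [[0,0,0],[0,0,0],5],
  [[0,0,0],[0,0,0],5],
  [[0,0,0],[-0.15,0.15,0],5],
  [[0,0,0],[-0.25,0.25,0],5],
  [[0,0,0],[-0.35,0.35,0],5],
  [[0,0,0],[-0.45,0.45,0],5],
  [[0,0,0],[-0.55,0.55,0],5],
  [[0,0,0],[-0.65,0.65,0],5],
])

```text
time: 13.15
tool_pos: [0.5289, -0.0093, 0.3275]
tool_rot: [0.11, 0.966, 0.173, 0.154]
contact_force: [0.2, 0.6, -3.8]
gripper_width: 0.154
grasp_force: 59.0
```

Call:
jog_arm([
  [[0,0,0],[-0.1,0.1,0],5],
  [[0,0,0],[-0.2,0.2,0],5],
  [[0,0,0],[-0.3,0.3,0],5],
  [[0,0,0],[-0.4,0.4,0],5],
  [[0,0,0],[-0.5,0.5,0],5],
  [[0,0,0],[-0.6,0.6,0],5],
  [[0,0,0],[-0.7,0.7,0],5],
  [[0,0,0],[-0.75,0.75,0],5],
])

```text
time: 14.15
tool_pos: [0.5288, -0.0092, 0.3273]
tool_rot: [0.151, 0.95, 0.171, 0.213]
contact_force: [-0.2, 0.1, -4.0]
gripper_width: 0.15
grasp_force: 59.0
```

Call:
jog_arm([
  [[0,0,0],[0,0,0],5],
  [[0,0,0],[0,0,0],5],
  [[0,0,0],[0,0,0],5],
  [[0,0,0],[0,0,0],5],
])

```text
time: 14.65
tool_pos: [0.529, -0.0093, 0.3275]
tool_rot: [0.151, 0.95, 0.171, 0.213]
contact_force: [0.7, 0.3, -4.4]
gripper_width: 0.154
grasp_force: 59.0
```

```bash
python3 - <<'E'
from h import *
s=state(); d=S.apply([-1,1,0])/2**.5; a=np.cross([0,0,1],d)
go([.53,-.01,.33],down(19.7-90,a*31),s)
print(s["ft_torque"],s["grasp_force"],s["gripper_width"])
im,w=cloud("wrist"); save(im,"wrist4.png");np.save("w4.npy",w)
im,w=cloud("top"); save(im,"top4.png")
im,w=cloud("side"); save(im,"side4.png")
a,b,c=[cv2.imread(f"pics/{n}4.png") for n in("wrist","top","side")]
o=np.vstack([a[:,:],np.hstack([cv2.resize(b[110:250,260:420],(320,200)),cv2.resize(c[90:220,240:400],(320,200))])]); cv2.imwrite("pics/c4.png",o)
E
```

```text
now [ 0.529  -0.0093  0.3275] t 14.65 j [-0.06 -0.54  2.01 -0.2   1.18  1.19] F [ 0.7  0.3 -4.4]
shift [ 0.06  0.07 -0.06] turn [-0.07  0.06  0.08]
[ 0.31897569  0.54897561 -0.02812837] 58.99012863636017 0.15384845543253783
```

View pics/c4.png

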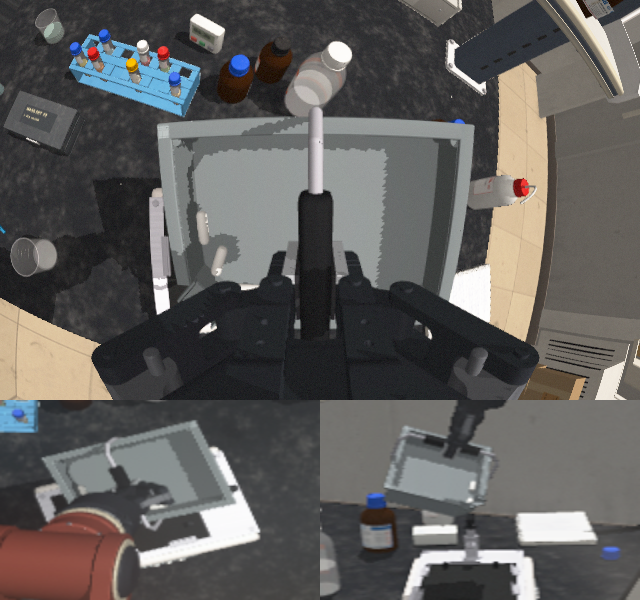

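Two bars are visible on the +y wall side, at (203,228) and (219,262). The other two look hidden behind the gripper near (190,290) and (207,325). I'll work out their positions in the tray frame.

```bash
cat >> h.py <<'E'
def bars():
    s=state(); q=s["tool_rot"]; T=R.from_quat([q[1],q[2],q[3],q[0]])
    # tray frame in tool: tray z = -tool z, tray y = -tool y, tray x = tool x (tool y at psi-90)
    M=np.stack([[0,1,0],[-1,0,0],[0,0,-1.]],1)
    Tr=T*down(-90).inv(); o=np.array(s["tool_pos"])+T.apply([0,0,-.019])-Tr.apply([0,0,.085])
    for n in("wrist","side","top"):
        im,w=cloud(n); L=Tr.inv().apply(w.reshape(-1,3)-o).reshape(w.shape)
        m=(abs(L[...,0])<.062)&(abs(L[...,1])<.087)&(L[...,2]>.0065)&(L[...,2]<.018)&(im.min(2)>125)&((im.max(2).astype(int)-im.min(2))<40)
        k,lab,st,ce=cv2.connectedComponentsWithStats(m.astype(np.uint8))
        f=(abs(L[...,0])<.03)&(abs(L[...,1]-.04)<.03)&(L[...,2]<.01); print(n,"floor z",np.nanmedian(L[...,2][f]).round(4) if f.any() else None)
        for i in range(1,k):
            if st[i,4]>8: 
                P=L[lab==i]; print("  px",ce[i].round(),st[i,4],"tray",np.median(P,0).round(4),"span",np.ptp(P,0).round(3)[:2])
        save(im,n+"5.png")
    return Tr,o
E
python3 -c "
from h import *
bars()"
```

```text
wrist floor z 0.0056
  px [203. 227.] 342 tray [-0.0038  0.0796  0.0129] span [0.025 0.008]
  px [219. 262.] 307 tray [-0.0305  0.0708  0.0131] span [0.03  0.013]
  px [247. 285.] 107 tray [-0.0516  0.0519  0.0111] span [0.005 0.019]
side floor z -0.2076
  px [316. 146.] 18 tray [-0.0547  0.0032  0.0105] span [0.008 0.025]
  px [315. 154.] 12 tray [-0.0556  0.0432  0.0105] span [0.008 0.028]
top floor z 0.0035
  px [301. 172.] 22 tray [0.0001 0.0782 0.012 ] span [0.014 0.01 ]
  px [338. 184.] 28 tray [-0.0549  0.003   0.0117] span [0.009 0.021]
```

```bash
python3 - <<'E'
from h import *
s=state(); d=S.apply([-1,1,0])/2**.5
for az in(-25,25,0):
    dd=R.from_euler('z',az,degrees=True).apply(d); a=np.cross([0,0,1],dd)
    print(az,"tray",S.inv().apply(dd).round(2)); go(s["tool_pos"],down(19.7-90,a*34),s)
E
```

```text
-25 tray [-0.34  0.94  0.  ]
now [ 0.5289 -0.0093  0.3274] t 14.95 j [-0.06 -0.54  2.01 -0.2   1.18  1.19] F [ 0.2  0.2 -3.3]
shift [0. 0. 0.] turn [-1.27 -1.16 -0.38]
25 tray [-0.94  0.34  0.  ]
now [ 0.5289 -0.0093  0.3274] t 14.95 j [-0.06 -0.54  2.01 -0.2   1.18  1.19] F [ 0.2  0.2 -3.3]
shift [0. 0. 0.] turn [1.14 1.27 0.54]
0 tray [-0.71  0.71  0.  ]
now [ 0.5289 -0.0093  0.3274] t 14.95 j [-0.06 -0.54  2.01 -0.2   1.18  1.19] F [ 0.2  0.2 -3.3]
shift [0. 0. 0.] turn [-0.33  0.32  0.08]
```

Call:
jog_arm([
  [[0,0,0],[-0.3,-0.3,-0.1],5],
  [[0,0,0],[-0.6,-0.6,-0.2],5],
  [[0,0,0],[-0.9,-0.9,-0.3],5],
  [[0,0,0],[-1.3,-1.2,-0.4],5],
  [[0,0,0],[-1.3,-1.2,-0.4],5],
  [[0,0,0],[-1.3,-1.2,-0.4],5],
  [[0,0,0],[-1.3,-1.2,-0.4],5],
  [[0,0,0],[-1.3,-1.2,-0.4],5],
])

```text
time: 15.95
tool_pos: [0.5289, -0.0096, 0.3278]
tool_rot: [0.256, 0.942, 0.163, 0.144]
contact_force: [-0.0, -0.6, -4.0]
gripper_width: 0.153
grasp_force: 59.0
```

```bash
python3 - <<'E'
from h import *
s=state(); d=S.apply([-1,1,0])/2**.5
for az in(25,0):
    dd=R.from_euler('z',az,degrees=True).apply(d); a=np.cross([0,0,1],dd)
    go([.529,-.0093,.3274],down(19.7-90,a*34),s)
bars()
E
```

```text
now [ 0.5289 -0.0096  0.3278] t 15.95 j [ 0.09 -0.42  1.95 -0.5   1.29  1.38] F [-0.  -0.6 -4. ]
shift [ 0.01 -0.02  0.01] turn [2.45 2.45 0.96]
now [ 0.5289 -0.0096  0.3278] t 15.95 j [ 0.09 -0.42  1.95 -0.5   1.29  1.38] F [-0.  -0.6 -4. ]
shift [ 0.01 -0.02  0.01] turn [0.97 1.5  0.53]
wrist floor z 0.0058
  px [205. 231.] 1584 tray [-0.0144  0.0799  0.0129] span [0.112 0.033]
  px [202. 160.] 9 tray [0.042  0.0776 0.0068] span [0.003 0.003]
  px [292. 171.] 14 tray [0.0341 0.0154 0.0067] span [0.005 0.003]
  px [207. 208.] 14 tray [0.0082 0.0766 0.0068] span [0.004 0.005]
  px [226. 213.] 12 tray [0.0046 0.0627 0.0068] span [0.003 0.003]
  px [283. 234.] 10 tray [-0.0111  0.0227  0.0069] span [0.004 0.003]
  px [250. 238.] 9 tray [-0.0143  0.0466  0.0069] span [0.002 0.004]
  px [254. 251.] 15 tray [-0.0237  0.0449  0.0067] span [0.008 0.004]
  px [235. 259.] 9 tray [-0.0316  0.0594  0.0069] span [0.005 0.002]
  px [258. 257.] 10 tray [-0.0292  0.0416  0.0067] span [0.003 0.003]
  px [240. 260.] 14 tray [-0.0329  0.0556  0.0069] span [0.006 0.003]
  px [244. 277.] 11 tray [-0.0466  0.0533  0.0069] span [0.004 0.003]
  px [252. 286.] 35 tray [-0.0518  0.0476  0.0118] span [0.003 0.008]
side floor z 0.003
  px [319. 151.] 16 tray [-0.0541  0.0418  0.0117] span [0.006 0.03 ]
top floor z -0.3059
  px [301. 161.] 38 tray [0.039  0.0842 0.0121] span [0.037 0.006]
  px [320. 191.] 49 tray [-0.0468  0.0652  0.0116] span [0.021 0.033]
  px [333. 190.] 19 tray [-0.0538  0.0326  0.012 ] span [0.008 0.012]
```

Call:
jog_arm([
  [[0,0,0],[0.5,0.5,0.2],5],
  [[0,0,0],[1,1,0.4],5],
  [[0,0,0],[1.5,1.5,0.6],5],
  [[0,0,0],[2,2,0.8],5],
  [[0,0,0],[2.45,2.45,0.95],5],
  [[0,0,0],[2.45,2.45,0.95],5],
  [[0,0,0],[2.45,2.45,0.95],5],
  [[0,0,0],[2.45,2.45,0.95],5],
])

```text
time: 17.1
tool_pos: [0.529, -0.0088, 0.3275]
tool_rot: [0.052, 0.942, 0.165, 0.287]
contact_force: [-0.1, 0.1, -5.0]
gripper_width: 0.155
grasp_force: 59.0
```

```bash
sed -i 's/L\[...,2\]>.0065)/L[...,2]>.0085)/' h.py; python3 - <<'E'
from h import *
s=state(); d=S.apply([-1,1,0])/2**.5
for az in(-25,0):
    dd=R.from_euler('z',az,degrees=True).apply(d); a=np.cross([0,0,1],dd)
    go([.529,-.0093,.3274],down(19.7-90,a*34),s)
bars()
E
```

```text
now [ 0.529  -0.0088  0.3275] t 17.1 j [-0.22 -0.63  2.08  0.13  1.11  0.98] F [-0.1  0.1 -5. ]
shift [-0.01  0.02  0.  ] turn [-2.42 -2.41 -0.92]
now [ 0.529  -0.0088  0.3275] t 17.1 j [-0.22 -0.63  2.08  0.13  1.11  0.98] F [-0.1  0.1 -5. ]
shift [-0.01  0.02  0.  ] turn [-1.47 -0.93 -0.5 ]
wrist floor z 0.0055
  px [204. 244.] 319 tray [-0.0171  0.0799  0.0129] span [0.024 0.009]
  px [218. 261.] 298 tray [-0.0302  0.0708  0.013 ] span [0.019 0.021]
  px [227. 278.] 179 tray [-0.0447  0.0674  0.0121] span [0.015 0.022]
  px [252. 286.] 35 tray [-0.0524  0.0479  0.0113] span [0.003 0.008]
side floor z -0.3136
top floor z 0.0008
  px [299. 178.] 55 tray [-0.0244  0.0773  0.0118] span [0.033 0.021]
```

The bars are now packed in the corner. I'll go back to the diagonal tilt and hold.

Call:
jog_arm([
  [[0,0,0],[-0.4,-0.25,-0.1],5],
  [[0,0,0],[-0.8,-0.5,-0.25],5],
  [[0,0,0],[-1.2,-0.75,-0.4],5],
  [[0,0,0],[-1.5,-0.9,-0.5],5],
  [[0,0,0],[-1.5,-0.9,-0.5],5],
  [[0,0,0],[-1.5,-0.9,-0.5],5],
  [[0,0,0],[-1.5,-0.9,-0.5],5],
  [[0,0,0],[-1.5,-0.9,-0.5],5],
])

```text
time: 18.25
tool_pos: [0.5289, -0.0096, 0.3276]
tool_rot: [0.17, 0.942, 0.162, 0.241]
contact_force: [-0.3, 1.2, -3.6]
gripper_width: 0.16
grasp_force: 59.0
```

```bash
python3 - <<'E'
from h import *
bars()
a,b,c=[cv2.imread(f"pics/{n}5.png") for n in("wrist","top","side")]
o=np.vstack([cv2.resize(a[200:350,140:340],(640,400)),np.hstack([cv2.resize(b[130:230,270:370],(320,200)),cv2.resize(c[90:220,240:400],(320,200))])]); cv2.imwrite("pics/c5.png",o)
E
```

```text
wrist floor z 0.0057
  px [204. 244.] 296 tray [-0.0168  0.0799  0.0132] span [0.024 0.008]
  px [221. 268.] 522 tray [-0.0368  0.0697  0.013 ] span [0.033 0.028]
  px [252. 286.] 37 tray [-0.0522  0.0483  0.0109] span [0.003 0.009]
side floor z 0.0017
  px [313. 154.] 18 tray [-0.0546  0.0411  0.0118] span [0.008 0.023]
top floor z 0.0019
  px [304. 174.] 17 tray [-0.0101  0.0788  0.0122] span [0.012 0.008]
```

View pics/c5.png

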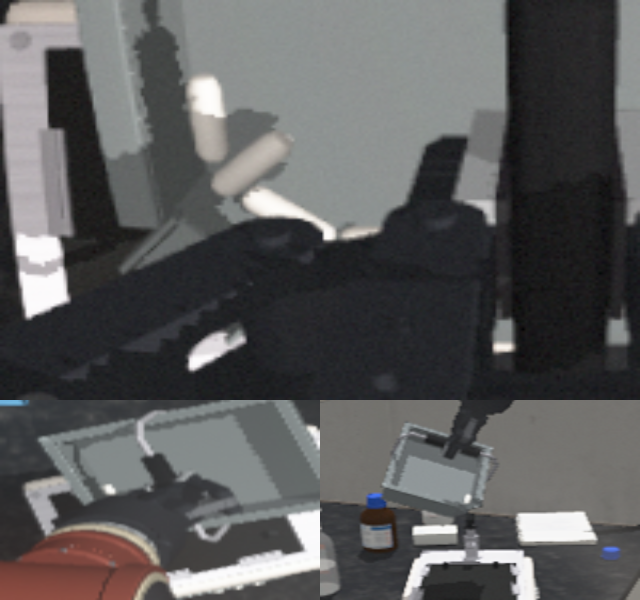

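All four bars sit end to end round the cut corner, at about (207,118), (252,163), (290,215) and (355,232). Each is within 35 mm of the spout point, and the tray is steady.

```bash
python3 -c "
from h import *
print(job_done())"
```

```text
the job is handed in; nothing more can be done
None
```

The job is handed in: I turned the catch to its stop and back, lifted the tray off, and it is still held in the air at about 34°, with all four bars in the pouring corner, each within about 35 mm of the spout point.

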